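# Shut the sewing chest's drawer and snap its lever catch over

## Robot

A 6-joint arm with a two-finger parallel gripper is mounted at the origin on a cart in front of the work surface, level with it; the furniture and walls round the work are solid. World frame = base frame: x ahead of the robot, y to its left, z up, the work surface at z = 0. Lengths are in m, angles in rad, forces in N, time in s.
With the tool pointing down it reaches from about 0.325 to 0.9 m from the base axis. Payload 6.1 kg.
Tool frame: the origin (TCP) lies midway between the tips of the shut fingers; the grasp point (between the pads) lies 19 mm behind it; x points along the fingers, y is the direction in which the jaws open and shut, and the axes are right-handed (so a half turn about x gives the same grasp; the last joint's range is limited). The gripper opens to 85 mm and grips with 20 to 120 N. Pads are 22 mm wide; open, the fingers measure 114 mm over their backs; the gripper's body (76 mm by 85 mm) begins 54 mm behind the grasp point. The pads swing forward as they close: fully open they stand 13 mm farther back than shut.
Start: joints at [-1.37, 0.22, 1.526, -0, 1.395, -0.126], TCP at [0.201, -0.592, 0.231] pointing down, gripper open.
Joint ranges: [-2.98, 2.98], [-0.91, 2.08], [0.09, 2.57], [-1.24, 4.39], [0.2, 2.65], [-2.68, 2.68]. Speed limits (rad/s): [2.57, 2.57, 3.01, 3.14, 3.14, 3.14].

## Interface

Orientations are given as [roll, pitch, yaw] about the fixed x, y, z axes, in that order (R = Rz(yaw) Ry(pitch) Rx(roll)).
In Python, from plant import movep, move_l, set_joints, gripper_to, hold, inverse_kinematics, observe, get_image, get_calibration, Unreachable, job_done gives the robot as it stands. Calls block until the motion is done:
- movep(position, orientation): joint-space move of the TCP to a pose.
- move_l(position, feed=0.15, rotation=None, max_force=None): straight line of the TCP; rotation=None keeps the orientation; feed is the mean speed in m/s. With max_force (N) it stops when the force on the tool has changed by that much, and returns True; else False.
- set_joints(angles): joint-space move.
- gripper_to(opening, f_grip=None): finger opening in m; f_grip is the grip in N (None keeps the last); returns when the fingers have stopped.
- hold(seconds).
- inverse_kinematics(position, orientation): joint angles nearest the present ones, or None.
- observe(): the state.
- get_image(name): name is "side" or "top" or "wrist"; returns (picture, depth): 420x560x3 uint8, red, green, blue; 420x560 float32, m along the optical axis (not along the pixel's ray), 0 where there is no reading.
- get_calibration(name): a dict with "intrinsics" (3x3 intrinsics, pixels), "dist_coeffs" ([k1, k2, p1, p2, k3] as OpenCV has them; the pictures are not rectified), "world_from_camera" (4x4, takes a point from camera to world coordinates). Camera axes: x right, y down, z forward; pixel columns grow to the right and rows downward; lengths in m; the calibration is good to about 2 mm. A picture is of the moment at which its call begins: read the wrist's pose just before it. get_calibration takes no time and is no camera call; for the wrist camera it gives the pose at the moment of the call.
A pose or a line that the arm cannot do raises Unreachable and nothing moves.
- job_done(): hands the job in, once; it reports no verdict.
The state is a dict: "time_s": time; "q": joint angles; "joint_velocities": joint speeds; "joint_torque": joint torques, N m; "eef_pos": TCP position; "tcp_rot": TCP orientation; "ft_force": force on the tool from outside, world axes, zero at the start; "torque": the same for the moment, N m; "opening": finger opening in m.
Only numpy, scipy, OpenCV 4.12 (cv2) and the standard library are available. Lean on these libraries where they do the work, as an engineer would, in place of code of your own. Each camera call takes 0.05 s, during which the arm holds its last target. There are 200 camera calls.

## Task

With the fingertips, push the open top drawer of the sewing chest fully home. Then flip the catch on top of the chest: push its red-balled lever towards the drawer side, past its centre, so that it snaps over and its hook hangs in front of the shut drawer. Grip nothing, and leave the two thread spools on the chest, the tape measure and the pot of balm where they are.

Things in the scene. Friction and masses are not known exactly. Their poses are not given: they have to be found in the camera images.
- sewing_chest: sewing chest, wooden top, three pale drawers, 195 (x) x 270 (y) x 205 (z) mm, fixed to the worktop, standing sideways: its drawers face the robot's left. Origin: centre of its underside; its +x points to its back, its drawer fronts face -x. Top board: front edge at x = -85 mm, from z = 193 to 205 mm. Shut drawer fronts lie at x = -78 mm, 7 mm under the overhang. Only the top drawer moves.
- sewing_chest_drawer2 (a joint): top drawer, slides out along the chest's -x; value in m: 0 = fully shut (solid stop), 0.12 = fully out. Starts 0.04 to 0.09 open. Friction about 3 N; it stays where it is left. Its front is 233 mm wide and reaches from z = 135 to 191 mm above the worktop.
- drawer_knob (a point): foremost point of the top drawer's round knob, 18 mm across, at mid width; it stands 19 mm proud of the drawer front (12 mm past the top board's edge), 163 mm above the worktop. Moves with the drawer. Axes as the chest.
- catch: steel foot (44 x 36 x 3 mm) of the lever catch, fixed on the chest's top, 40 mm behind the board's front (drawer side) edge, about 80 mm from the chest's mid width towards the robot (the chest's -y). Origin: centre of the foot's underside; axes as the chest. The lever's hinge runs along the chest's y, 14 mm above the origin.
- catch_lever (a joint): over-centre lever, rad: 0 = open (handle leans 0.7 rad from upright to the chest's rear, hook raised; starts here), 0.7 = centre (handle upright), 1.4 = shut (handle leans 0.7 rad forward, to the chest's -x; tongue lies over the board's edge, hook hangs before the drawer). A spring drives it from the centre to either stop; leaving a stop takes about 5 N at the ball, ever less up to the centre.
- catch_ball (a point): centre of the red ball (20 mm diameter) at the end of the lever's handle, 62 mm from the hinge; the handle below it is 9 to 13 mm thick. When open the ball is 40 mm behind the hinge and 47 mm above it; when shut 40 mm in front of it at the same height.
- spool_navy: loose spool of navy thread, 30 mm diameter, 48 mm tall, standing on the chest's top at the end away from the robot, near the drawer side; not to be disturbed. Origin: centre of its underside.
- spool_red: loose spool of red thread, 30 mm diameter, 48 mm tall, standing on the chest's top near its back edge, about mid width; not to be disturbed. Origin: centre of its underside.
- tape_measure: loose round red tape measure, 56 x 88 x 19 mm, lying on the worktop left of the chest; not to be disturbed. Origin: centre of its underside.
- balm_pot: loose grey and white pot, 69 mm diameter, 41 mm tall, standing on the worktop left of the chest; not to be disturbed. Origin: centre of its underside.

How it is judged:
By the outcome, as a careful person would: the job done as asked, in the order asked, and still so for the second after the job is handed in, with the robot touching nothing.
It also fails if it takes over 43 s, if anything falls off the work surface, if the arm or the gripper's body presses on something with over 40 N, if the wrist force passes 120 N, or if a joint passes its speed limit or range.

## Working session

There is one attempt and no reset: what is moved stays moved. The work goes in short steps, each a Python script; the robot and the scene stay as the last script left them, time stands still between calls to the robot, and variables do not carry over. Pictures are saved under pics/ and viewed, about 8 in all and at most 12, crops included, and the job is handed in when it is done.

```bash
mkdir -p pics; ls; python3 - <<'E'
from plant import *
import cv2,numpy as np
for n in("side","top"):
    im,d=get_image(n); c=get_calibration(n)
    cv2.imwrite(f"pics/{n}0.png",im[:,:,::-1]); np.savez(f"pics/{n}0.npz",im=im,d=d,**c)
    print(n,c["intrinsics"].tolist(),c["dist_coeffs"],np.round(c["world_from_camera"],3).tolist())
o=observe();print(o["time_s"],o["eef_pos"],o["tcp_rot"],o["opening"])
E
```

```text
pics
side [[491.43231157926317, 0.0, 279.53221851401486], [0.0, 491.43231157926317, 213.08606864397368], [0.0, 0.0, 1.0]] [-0.01155697  0.          0.          0.          0.        ] [[-0.987, -0.066, 0.148, 0.402], [-0.161, 0.51, -0.845, 0.893], [-0.019, -0.858, -0.514, 0.714], [0.0, 0.0, 0.0, 1.0]]
top [[412.4311781078841, 0.0, 276.282976582141], [0.0, 412.4311781078841, 213.61326296857243], [0.0, 0.0, 1.0]] [0.0414509 0.        0.        0.        0.       ] [[0.003, -0.987, 0.162, 0.385], [-1.0, -0.002, 0.005, 0.049], [-0.005, -0.162, -0.987, 1.198], [0.0, 0.0, 0.0, 1.0]]
0.1 [ 0.20051561 -0.59136938  0.23028664] [-1.69988436  1.56899679  1.76855137] 0.08502993213924336
```

View pics/side0.png

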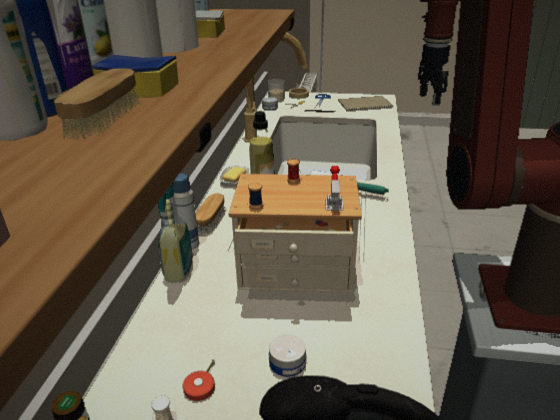

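View pics/top0.png

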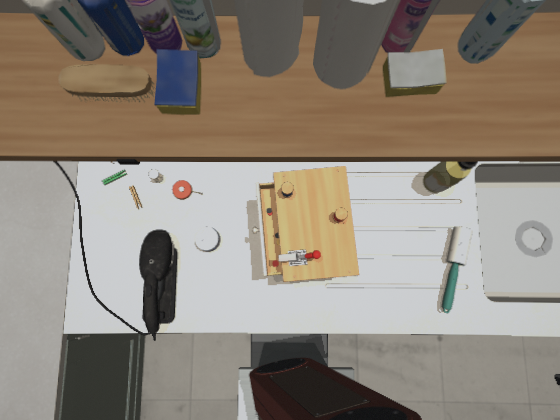

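Side view: the chest has its drawer open towards the camera, with the knob at about (293,247), the red ball at (335,170) and the spools at (255,195) and (293,170). The pot is at (288,352) and the tape at (199,385). Top view: the chest top spans about (275..357, 168..282), the knob is at (256,230) and the ball at (317,255). A shelf overhangs above row 160.

```bash
cat > h.py <<'E'
import numpy as np,cv2
def ray(c,uv):
    p=cv2.undistortPoints(np.float64([[uv]]),c["intrinsics"],c["dist_coeffs"])[0,0]
    T=c["world_from_camera"]; return T[:3,3],T[:3,:3]@np.r_[p,1]
def on_z(c,uv,z):
    o,d=ray(c,uv); return o+d*(z-o[2])/d[2]
def tri(c1,u1,c2,u2):
    o1,d1=ray(c1,u1);o2,d2=ray(c2,u2)
    s=np.linalg.lstsq(np.c_[d1,-d2],o2-o1,rcond=None)[0]
    a,b=o1+s[0]*d1,o2+s[1]*d2; return (a+b)/2,np.linalg.norm(a-b)
def deproj(c,uv,depth):
    o,d=ray(c,uv); return o+d*depth
def blobs(mask,amin):
    n,_,st,ce=cv2.connectedComponentsWithStats(mask.astype(np.uint8))
    return [(st[i].tolist(),ce[i].round(1).tolist()) for i in range(1,n) if st[i][4]>=amin]
E
python3 - <<'E'
from h import *
S=dict(np.load("pics/side0.npz"));T=dict(np.load("pics/top0.npz"))
np.set_printoptions(precision=4,suppress=True)
for n,c,box in(("side",S,(225,150,375,235)),("top",T,(240,162,370,295))):
    hsv=cv2.cvtColor(c["im"],cv2.COLOR_RGB2HSV);x0,y0,x1,y1=box
    roi=np.zeros(hsv.shape[:2],bool);roi[y0:y1,x0:x1]=1
    h,s,v=cv2.split(hsv)
    red=((h<6)|(h>174))&(s>170)&(v>90)&roi
    print(n,"red",blobs(red,8))
    wood=(h>8)&(h<26)&(s>90)&(v>130)&roi
    # board by height from depth
    if 1:
        vv,uu=np.where(roi&(c["d"]>0))
        p=cv2.undistortPoints(np.float64(np.c_[uu,vv])[:,None],c["intrinsics"],c["dist_coeffs"])[:,0]
        W=c["world_from_camera"];P=(np.c_[p,np.ones(len(p))]*c["d"][vv,uu][:,None])@W[:3,:3].T+W[:3,3]
        k=(abs(P[:,2]-.205)<.008)&wood[vv,uu]
        print("z med",np.median(P[k,2]),k.sum())
        m=np.zeros(roi.shape,np.uint8);m[vv[k],uu[k]]=1
        m=cv2.morphologyEx(m,cv2.MORPH_CLOSE,np.ones((5,5)))
        cs=max(cv2.findContours(m,0,1)[0],key=cv2.contourArea)[:,0]
        Q=np.float32([on_z(c,q.astype(float),.205)[:2] for q in cs])
        r=cv2.minAreaRect(cv2.convexHull(Q));print("rect",r,cv2.boxPoints(r).tolist())
        hi=P[:,2]>.215
        print("high pts",P[hi].min(0),P[hi].max(0))
# shelf
c=T;print("shelf edge",[deproj(c,(u,150.),float(c["d"][150,u])) for u in(100,300,500)])
cv2.imwrite("pics/crop.png",np.hstack([cv2.resize(S["im"][155:300,225:370,::-1],(580,580),interpolation=2)[:, :400*1+0] if 0 else cv2.resize(S["im"][155:300,225:370,::-1],(400,400),interpolation=2),cv2.resize(T["im"][160:290,245:375,::-1],(400,400),interpolation=2)]))
E
```

```text
side red [([331, 166, 8, 14, 78], [334.4, 171.9])]
z med 0.20273820972485201 4071
rect ((0.5548063516616821, -0.029726974666118622), (0.21113848686218262, 0.180317223072052), 5.185166358947754) [[0.4415210485458374, 0.05052189901471138], [0.4578171968460083, -0.12905743718147278], [0.6680916547775269, -0.10997584462165833], [0.651795506477356, 0.06960348784923553]]
high pts [ 0.4276 -0.1094  0.2151] [0.62   0.052  0.2751]
top red [([305, 251, 15, 8, 83], [313.1, 254.7])]
z med 0.206285433991664 7248
rect ((0.5265310406684875, -0.039640285074710846), (0.26778367161750793, 0.18031658232212067), 5.513430118560791) [[0.3845962882041931, 0.03723670542240143], [0.40192097425460815, -0.14224568009376526], [0.668465793132782, -0.11651727557182312], [0.6511411070823669, 0.06296510994434357]]
high pts [ 0.4272 -0.1108  0.2152] [0.6159 0.0469 0.2812]
shelf edge [array([0.6104, 0.3591, 0.5036]), array([0.612 , 0.0108, 0.5023]), array([ 0.6102, -0.3325,  0.5051])]
```

View pics/crop.png

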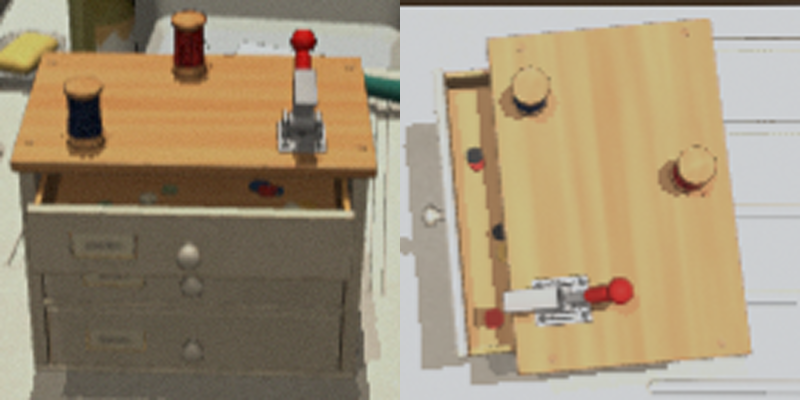

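The crops show the catch open, with its ball at side pixel (334.8,169.5) and top pixel (316.5,254.6). The knob is at side (293.9,247.4) and top (255.2,229.6), and both spools stand clear of the push lines. Next I triangulate these, check them against the chest frame, and test IK.

```bash
cat >> h.py <<'E'
YAW=np.radians(5.4-90)
CX=np.array([np.cos(YAW),np.sin(YAW),0]);CY=np.array([-CX[1],CX[0],0])
O=np.array([.5264,-.0345,0])
def world(x,y,z): return O+x*CX+y*CY+[0,0,z]
def chest(p): return np.array([(p-O)@CX,(p-O)@CY,p[2]])
from scipy.spatial.transform import Rotation as Rn
def ori(tilt,s=1):
    a=np.sin(tilt)*CY-np.cos(tilt)*np.array([0,0,1.]);z=s*CX
    return Rn.from_matrix(np.c_[a,np.cross(z,a),z]).as_euler("xyz")
E
python3 - <<'E'
from h import *
from plant import inverse_kinematics as ik,observe
np.set_printoptions(precision=4,suppress=True)
S=dict(np.load("pics/side0.npz"));T=dict(np.load("pics/top0.npz"))
for n,a,b in(("ball",(334.8,169.5),(316.5,254.6)),("knob",(293.9,247.4),(255.2,229.6)),("navytop",(255.6,187.5),(287.5,189)),("redtop",(293.5,162.5),(341,213.5))):
    p,e=tri(S,a,T,b);print(n,p,"gap",e,"chest",chest(p))
for n,uv in(("FL",(232,215)),("FR",(361,217))): print(n,chest(on_z(S,uv,.205)))
for s in(1,-1):
  for p in((-.2,0,.30),(-.2,0,.155),(-.1,0,.155),(.03,-.08,.255)):
    print(s,p,ik(world(*p),ori(np.radians(12),s)))
E
```

```text
ball [ 0.4449 -0.0377  0.2639] gap 0.0007568670103168014 chest [-0.0045 -0.0814  0.2639]
knob [0.5129 0.1071 0.1605] gap 0.001957559065522402 chest [-0.1422 -0.0001  0.1605]
navytop [0.6007 0.0271 0.2452] gap 0.0011270971495513315 chest [-0.0543  0.0798  0.2452]
redtop [ 0.541  -0.0977  0.2468] gap 0.0009245409386917835 chest [0.0643 0.0085 0.2468]
FL [-0.0976  0.1252  0.205 ]
FR [-0.0962 -0.1323  0.205 ]
1 (-0.2, 0, 0.3) [ 0.1766 -0.205   1.8401 -0.0178  1.2978  0.0853]
1 (-0.2, 0, 0.155) [ 0.1766 -0.0874  2.0132 -0.0202  1.0071  0.0913]
1 (-0.1, 0, 0.155) [-0.045  -0.125   2.0475  0.034   1.0119 -0.1543]
1 (0.03, -0.08, 0.255) [-0.407  -0.3961  2.0714  0.1044  1.2835 -0.5217]
-1 (-0.2, 0, 0.3) None
-1 (-0.2, 0, 0.155) None
-1 (-0.1, 0, 0.155) None
-1 (0.03, -0.08, 0.255) [-0.407  -0.3961  2.0714  0.1044  1.2835  2.6199]
```

The points fit the given geometry: the ball is within 2 mm of its expected place, and the knob at -0.142 means the drawer is 45 mm open. Now I push the drawer.

```bash
python3 - <<'E'
from h import *
from plant import *
np.set_printoptions(precision=4,suppress=True)
r=ori(np.radians(12))
gripper_to(0.0,20)
def rep(t,*x): o=observe();print(t,*x,o["time_s"],chest(o["eef_pos"]),o["ft_force"])
movep([.38,-.28,.36],r);rep("via")
movep(world(-.2,0,.36),r);rep("above")
move_l(world(-.2,0,.155),.2,max_force=15);rep("down")
hit=move_l(world(-.15,0,.155),.08,max_force=15);rep("near",hit)
hit=move_l(world(-.098,0,.155),.03,max_force=15);rep("pushed",hit)
E
```

```text
via 2.2833 [ 0.2312 -0.1691  0.3596] [-0.7078 -0.0022 -0.8862]
above 3.975 [-0.199   0.0002  0.3599] [-0.2959 -0.8437 -0.1532]
down 5.15 [-0.1999  0.0009  0.1563] [ 0.1655 -0.1576  0.7617]
near False 5.925 [-0.1498  0.0001  0.1551] [-0.689   0.0644  1.0273]
pushed True 7.1917 [-0.1095 -0.0002  0.1547] [0.1074 2.3741 0.9402]
```

```bash
python3 - <<'E'
from h import *
from plant import *
np.set_printoptions(precision=4,suppress=True)
def rep(t,*x): o=observe();print(t,*x,o["time_s"],chest(o["eef_pos"]),o["ft_force"])
for f in(15,22):
    hit=move_l(world(-.095,0,.155),.02,max_force=f);rep("push",hit);hold(.2);rep("held")
move_l(world(-.2,0,.155),.15);rep("back")
im,d=get_image("side");np.savez("pics/side1.npz",im=im,d=d,**get_calibration("side"))
a,_=get_image("wrist")
move_l(world(-.2,0,.36),.2)
im,d=get_image("side");t,_=get_image("top")
cv2.imwrite("pics/after1.png",np.hstack([cv2.resize(im[155:300,225:370,::-1],(400,400),interpolation=2),cv2.resize(t[160:290,245:375,::-1],(400,400),interpolation=2)]))
rep("up")
E
```

```text
push True 7.55 [-0.1095 -0.0003  0.1545] [1.2604 3.0647 2.058 ]
held 7.75 [-0.1096 -0.0006  0.1541] [0.6    2.0115 0.6247]
push True 8.1417 [-0.1096 -0.0008  0.154 ] [0.1301 3.5496 1.1554]
held 8.3417 [-0.1097 -0.0008  0.154 ] [0.0242 3.0096 2.2085]
back 9.0917 [-0.1995 -0.0003  0.1547] [ 0.0034 -0.1531  0.4428]
up 10.4667 [-0.1999 -0.0006  0.3581] [0.2108 0.2788 1.1147]
```

View pics/after1.png

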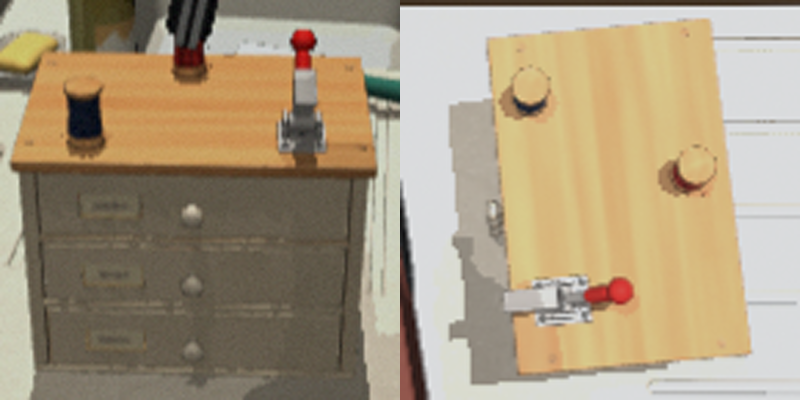

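The crops show the drawer flush and its knob in line with the fixed lower knobs at side-crop (192,215). It stopped solidly at the same place under 15 and 22 N. The spools have not moved and the catch is still open. Now the lever.

```bash
python3 - <<'E'
from h import *
from plant import *
np.set_printoptions(precision=4,suppress=True)
r=ori(np.radians(12))
def rep(t,*x): o=observe();print(t,*x,o["time_s"],chest(o["eef_pos"]),o["ft_force"])
movep(world(.04,-.081,.36),r);rep("above")
hit=move_l(world(.04,-.081,.256),.15,max_force=15);rep("down",hit)
if not hit:
    hit=move_l(world(-.045,-.081,.256),.06,max_force=25);rep("pushed",hit)
    if not hit:
        hold(.3);move_l(world(.0,-.081,.256),.12);move_l(world(.0,-.081,.36),.15)
        movep(world(.13,-.2,.36),r);rep("clear")
im,d=get_image("side");t,dt=get_image("top")
np.savez("pics/side2.npz",im=im,d=d,**get_calibration("side"));np.savez("pics/top2.npz",im=t,d=dt,**get_calibration("top"))
cv2.imwrite("pics/after2.png",np.hstack([cv2.resize(im[155:300,225:370,::-1],(400,400),interpolation=2),cv2.resize(t[160:290,245:375,::-1],(400,400),interpolation=2)]))
E
```

```text
above 11.4583 [ 0.0395 -0.0807  0.3599] [ 0.0543  0.1229 -0.6202]
down False 12.3 [ 0.0399 -0.0804  0.257 ] [-0.3187  0.088   0.2627]
pushed True 13.0167 [ 0.0111 -0.0798  0.2587] [ 2.157  -5.7046 -0.1068]
```

View pics/after2.png

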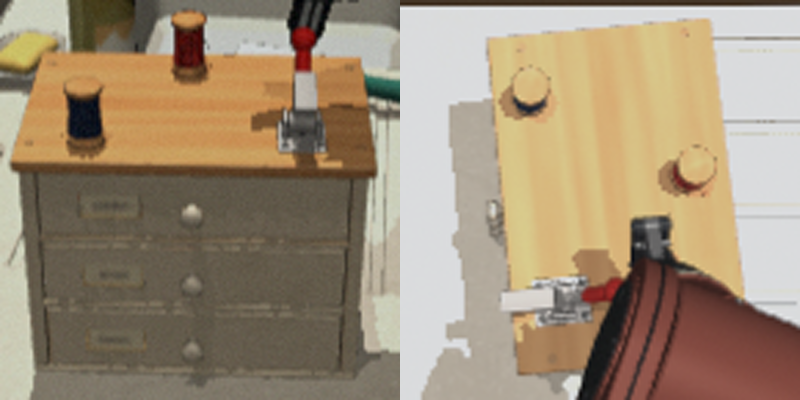

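The fingertips rest on the ball with about 5.7 N, as specified, so the 25 N stop was an impact spike. The lever is not over yet (ball still at side-crop (303,40)). I continue from contact, more slowly.

```bash
python3 - <<'E'
from h import *
from plant import *
np.set_printoptions(precision=4,suppress=True)
r=ori(np.radians(12))
def rep(t,*x): o=observe();print(t,*x,o["time_s"],chest(o["eef_pos"]),o["ft_force"])
for x in(.0,-.015,-.03,-.045):
    hit=move_l(world(x,-.081,.256),.03,max_force=25);rep("push",hit)
    if hit: break
else:
    hold(.3);move_l(world(.0,-.081,.256),.12);move_l(world(.0,-.081,.36),.15)
    movep(world(.13,-.2,.36),r);rep("clear")
im,d=get_image("side");t,dt=get_image("top")
np.savez("pics/side3.npz",im=im,d=d,**get_calibration("side"));np.savez("pics/top3.npz",im=t,d=dt,**get_calibration("top"))
cv2.imwrite("pics/after3.png",np.hstack([cv2.resize(im[155:300,225:370,::-1],(400,400),interpolation=2),cv2.resize(t[160:290,245:375,::-1],(400,400),interpolation=2)]))
E
```

```text
push False 13.65 [ 0.0018 -0.0791  0.259 ] [ 1.8652 -8.4198  6.559 ]
push False 14.3 [-0.0154 -0.0812  0.2556] [ 0.0666 -1.8289  0.5248]
push False 14.95 [-0.0303 -0.0811  0.2558] [ 0.6149 -0.8233  0.4022]
push False 15.6 [-0.0451 -0.081   0.256 ] [ 0.4432 -0.4021 -0.2285]
clear 18.0083 [ 0.1297 -0.1998  0.3594] [0.3931 0.5922 0.0976]
```

View pics/after3.png

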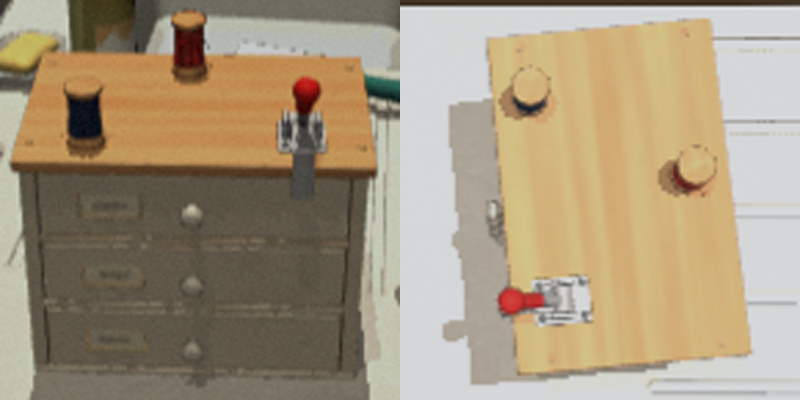

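The lever has snapped over: ball at side-crop (306,93) and top-crop (512,301), with the hook hanging before the shut drawer at side-crop (302,180). A final numeric check, then I hand in.

```bash
python3 - <<'E'
from h import *
from plant import *
np.set_printoptions(precision=4,suppress=True)
S=dict(np.load("pics/side3.npz"));T=dict(np.load("pics/top3.npz"));T0=np.load("pics/top0.npz")["im"];S0=np.load("pics/side0.npz")["im"]
print("ball",chest(tri(S,(335.9,188.7),T,(281.4,257.8))[0]),"expect -.085 -.081 .266")
print("knob",chest(tri(S,(294.6,233),T,(275.2,230.5))[0]),"expect -.097 0 .163")
for n,(x,y,w,h) in dict(navy=(278,180,18,20),red=(330,205,20,22),pot=(190,222,34,34),tape=(168,175,36,30)).items():
    a=T0[y:y+h,x:x+w].astype(np.float32).mean(2);b=T["im"][y:y+h,x:x+w].astype(np.float32).mean(2)
    print(n,"shift px",cv2.phaseCorrelate(a,b)[0],"mean diff",abs(a-b).mean())
o=observe();print(o["time_s"],o["ft_force"])
job_done()
E
```

```text
ball [-0.084  -0.0813  0.261 ] expect -.085 -.081 .266
knob [-0.0918 -0.0032  0.1606] expect -.097 0 .163
navy shift px (0.028235199564216273, 0.027349584843447516) mean diff 6.0240736
red shift px (0.03074303551647617, 0.0043085378255778295) mean diff 6.078031
pot shift px (-0.00801899229210079, -0.02024018489988677) mean diff 7.4685693
tape shift px (0.022229347353267315, 0.01253410495261953) mean diff 7.0225306
18.1083 [-0.3064  1.4021  0.1796]
the job is handed in; nothing more can be done
```

The top drawer is pushed fully home and the catch is snapped shut over it, in that order, and the job is handed in at about 18 s. I used closed fingertips throughout and gripped nothing.

**Drawer:** I pushed it by its knob until it hit a solid stop. The fingers stayed at the same place (within 0.2 mm) on renewed pushes stopped at 15 and 22 N, and the knob lines up with the fixed lower knobs in the side view.

**Catch:** I pushed the red ball forward past centre. The first push stopped early when the 25 N force limit tripped, with about 6 N steady on the ball, so I continued more slowly. The ball now measures at (-84, -81, 261) mm in the chest's frame, against the expected (-85, -81, 266). The hook hangs in front of the drawer in the last pictures.

**Other items:** the two spools, the tape measure and the pot of balm shifted less than 0.05 px in the top view. The arm was parked clear of everything.

**Disagreement:** the final triangulated knob position was 5 mm off the shut value, reading -92 mm instead of -97 mm. That is deeper than the stop allows. I put it down to my rough pixel pick, because the board's edge partly hides the knob in the top view. The solid stop is the better evidence that the drawer is shut.

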